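# Turn the rocking pan support home on the table cooker

## Task

The cast pan support on the little table-top gas cooker was put back askew and rocks, so no pan can stand on it. Turn it round where it stands, without lifting it off the cooker, until its two long feet drop into the two notches of the dish and it sits flat and steady on all four feet. Leave the other things where they are.

Things in the scene. Friction and masses are not known exactly. Their poses are not given: they have to be found in the camera images.
- pan_support: Loose black cast pan support, 0.3 kg: cross of four arms, 172 mm over the tips. Origin on its centre line, level with the bottoms of its four ordinary feet (one under each arm, 72 to 81 mm out); z up, arms along its +x, -x, +y, -y. Askew it balances on its two long feet, origin 67 mm above the worktop, and rocks about 5 degrees either way; home, its origin is at 60 mm.
- arms (a point): Centre of the pan support, level with the arm tops, 34 mm above its origin. Arms: 8 mm wide, 9 mm deep (undersides 25 mm above the origin), from 24 to 88 mm from the centre; the middle and the quarters between the arms are open, apart from a thin ring joining the arms beyond 62 mm from the centre.
- tongue_a (a point): Lowest point of the long foot (tongue) under the pan support's +y arm: 62.5 mm from the centre, 7 mm below the ordinary feet; the tongue is 8 mm wide, spans 57 to 68 mm from the centre and has a round end.
- tongue_b (a point): The same under its -y arm. Either tongue fits either notch (half a turn is the same).
- cooker: White table-top cartridge cooker that stays put, 200 mm wide, 290 mm deep; body top 50 mm above the worktop, round cartridge bay 75 mm high along its back, black knob on its front. Origin on the worktop under the burner's centre; x to its back, y to its left, z up.
- dish (a point): Centre of the cooker's round steel dish, level with its flat ledge, 60 mm above the worktop. The ledge spans 56 to 83 mm from the centre; the rim round it (14 mm high) lets the feet slide round and keeps the pan support within 2 mm of centred. Friction about 0.6.
- notch_left (a point): Middle of the notch on the cooker's +y side, level with the ledge: 16 mm wide along the cooker's x, from the ledge's inner edge (56 mm) to 72 mm from the centre, 10 mm deep, upright sides, so a tongue that has dropped in stops there with 4 mm of play each way.
- notch_right (a point): The same notch on the cooker's -y side.
- burner_cap (a point): Top centre of the burner cap, 52 mm across, 76.5 mm above the worktop; the burner under it is 60 mm across and stands in a well whose floor is at 50 mm.
- gas_lighter: long gas lighter, red body and thin metal nozzle, 182 x 22 x 24 mm, lying along the worktop to the right of the cooker; bystander
- matchbox: yellow matchbox, 54 x 41 x 15 mm, lying behind and to the right of the cooker; bystander

How it is judged:
At the end, for the whole second after the job is handed in: The pan support stands home and at rest: upright within 1.4 degrees, its origin under 63 mm above the worktop (home is 60), within 8 mm of the dish's centre, its arms within 5.7 degrees of the cooker's axes with the long feet in the notches (either way round) (angle between pan_support's own z axis and vertical below 0.025 rad and z of pan_support in the frame of cooker between 0.056 and 0.063 m and angle between the x axis of pan_support and the x axis of cooker, either way round below 0.1 rad and horizontal distance between pan_support and cooker below 0.008 m and linear speed of pan_support below 0.01 m/s and angular speed of pan_support below 0.05 rad/s); the robot touches nothing.
It fails at once if the pan support is lifted off the cooker (raised 28 mm above where it rocks) or tipped over by more than 20 degrees (z of pan_support in the frame of cooker above 0.095 m or angle between pan_support's own z axis and vertical above 0.35 rad).
It fails at once if another listed thing is moved by more than 30 mm (distance of any of gas_lighter, matchbox from where it was at the start of the episode above 0.03 m).
It also fails if it takes over 40 s, if anything falls off the work surface, if the arm or the gripper's body presses on something with over 40 N, if the wrist force passes 120 N, or if a joint passes its speed limit or range.

## Robot

A 7-joint arm with a two-finger parallel gripper is mounted at the origin on a cart in front of the work surface, level with it; the furniture and walls round the work are solid. World frame = base frame: x ahead of the robot, y to its left, z up, the work surface at z = 0. Lengths are in m, angles in rad, forces in N, time in s.
With the tool pointing down it reaches from about 0.4 to 0.85 m from the base axis. Payload 10.4 kg.
Tool frame: the origin (TCP) lies midway between the tips of the shut fingers; the grasp point (between the pads) lies 19 mm behind it (manip.grasp_offset is the distance from the TCP to the grasp point, in m); z points along the fingers, y is the line along which they close (so a half turn about z gives the same grasp; the last joint's range is limited). The gripper opens to 85 mm and grips with 20 to 120 N. Pads are 22 mm wide; open, the fingers measure 114 mm over their backs; the gripper's body (76 mm by 85 mm) begins 54 mm behind the grasp point. The pads swing forward as they close: fully open they stand 13 mm farther back than shut.
Start: joints at [-1.312, 0.332, -0.065, 1.46, 0.022, 1.35, -0.088], TCP at [0.174, 0.6, 0.231] pointing down, gripper open.
Joint ranges: [-2.6, 2.6], [-0.5, 2.12], [-1.47, 1.34], [0.16, 2.42], [-1.27, 4.41], [0.06, 2.06], [-2.6, 2.6]. Speed limits (rad/s): [2.22, 2.22, 2.79, 2.79, 3.14, 3.14, 3.14].

## Interface

Orientations are given as a unit quaternion [x, y, z, w].
In Python, from workcell import manip, camrig, ticket gives the robot as it stands (manip), with the cameras (camrig) and the job (ticket).
- The arm moves only by the tool advance, called after "Emit:" as name(argument=value, ...), one argument or row to a line, values as JSON. Schema: {"type":"object","properties":{"offsets":{"type":"array","items":{"type":"array","items":{"type":"number"},"minItems":7,"maxItems":7},"minItems":1,"maxItems":20},"grip_force":{"type":"number"},"only":{"type":"string"},"quiet":{"type":"boolean"},"lines":{"type":"string"}},"required":["offsets"],"additionalProperties":false}. offsets is a list of rows, 1 to 20 of them, each of 7 numbers: a rotation vector rx, ry, rz in rad, then dx, dy, dz in m, then the opening from 0.0 (shut) to 1.0 (fully open); each row is the pose to reach, as a shift and turn from the pose commanded when the call began, along the tool's axes at that moment; what a row does not reach only later rows make up. A row lasts 1/8 s, in which the tool goes at most 0.0625 m and 0.188 rad, less where a joint would pass 70% of its speed; a pose out of reach is approached as far as the arm can. The fingers move at their own pace and stop on an object; grip_force is the grip in N (left out, the last holds). Time passes only in rows, so rows that do not move let the fingers close. The tool returns the time, the measured TCP pose, the force, the opening and the grip force at its end. only (a regular expression) keeps the lines of the reply that match it, lines (a string "A,B") keeps lines A to B, and quiet returns only ok. Input that does not fit is refused with a message, and nothing moves.
- manip.get_obs(): the state, without advancing time (a new reading comes with each control period).
- camrig.camera(name): name is "side" or "top" or "wrist"; returns the picture (480x640x3 uint8, blue, green, red); there is no depth.
- camrig.calibration(name): a dict with "fx", "fy", "cx", "cy" (pixels), "world_from_camera" (4x4, takes a point from camera to world coordinates); the wrist camera has in their place "tool_from_camera" (4x4, takes a point from camera to tool coordinates, whose origin is the TCP and whose axes are the flange's). Camera axes: x right, y up, looking along -z (the intrinsics and any distortion apply to the point x, -y, -z); pixel columns grow to the right and rows downward; lengths in m; the calibration is good to about 2 mm. A picture is of the moment at which its call begins: read the wrist's pose just before it. calibration takes no time and is no camera call.
- ticket.hand_in(): hands the job in; it is judged then, once.
The state is a dict: "clock": time; "joint_pos": joint angles; "joint_velocities": joint speeds; "tau": joint torques, N m; "position": TCP position; "ee_rot": TCP orientation; "ft_force": force on the tool from outside, world axes, zero at the start; "torque": the same for the moment, N m; "grip_width": opening from 0.0 (shut) to 1.0 (fully open); "grasp_force": force on a finger pad.
Only numpy, scipy, OpenCV 4.12 (cv2) and the standard library are available. Lean on these libraries where they do the work, as an engineer would, in place of code of your own. Each camera call takes 0.05 s, during which the arm holds its last target. There are 200 camera calls.

## Working session

There is one attempt and no reset: what is moved stays moved. The work goes in short steps, Python scripts to look and compute and a tool call to move; the robot and the scene stay as the last step left them, time stands still between calls to the robot, and variables do not carry over. Pictures are saved under pics/ and viewed, at most 10 in all, crops included, and the job is handed in when it is done.

```bash
ls; mkdir -p pics
```

Run:
```python
from workcell import manip, camrig, ticket
import cv2,numpy as np
o=manip.get_obs();print(o['clock'],o['position'],o['ee_rot'],o['grip_width'],manip.grasp_offset)
for n in('top','side'):
    im=camrig.camera(n);cv2.imwrite(f'pics/{n}0.png',im);c=camrig.calibration(n);print(n,{k:(np.round(v,4).tolist()) for k,v in c.items()})
print(camrig.calibration('wrist'))
```

```text
pics
workcell.py
0.0 [0.17368718 0.59997826 0.23048215] [ 1.40425071e-01  9.90091028e-01 -7.40684331e-04 -7.96970015e-05] 1.0008695912300543 0.0187
top {'fx': 460.698, 'fy': 460.698, 'cx': 318.3895, 'cy': 244.9911, 'world_from_camera': [[0.0059, 0.9915, -0.13, 0.4682], [-1.0, 0.0066, 0.0046, -0.0862], [0.0054, 0.13, 0.9915, 0.9504], [0.0, 0.0, 0.0, 1.0]]}
side {'fx': 498.5674, 'fy': 498.5674, 'cx': 325.4481, 'cy': 235.2134, 'world_from_camera': [[0.9847, 0.0906, -0.1485, 0.4506], [-0.1738, 0.5538, -0.8143, -0.7776], [0.0084, 0.8277, 0.5611, 0.5654], [0.0, 0.0, 0.0, 1.0]]}
{'fx': 397.0617535203668, 'fy': 397.0617535203668, 'cx': 321.87426092641175, 'cy': 239.12280543305488, 'tool_from_camera': array([[-6.58179245e-04,  9.53663315e-01,  3.00875139e-01,
         7.82432553e-02],
       [ 9.99999661e-01,  4.78986027e-04,  6.69339516e-04,
        -6.92121582e-04],
       [ 4.94209554e-04,  3.00875478e-01, -9.53663307e-01,
        -1.42153659e-01],
       [ 0.00000000e+00,  0.00000000e+00,  0.00000000e+00,
         1.00000000e+00]])}
```

View pics/top0.png

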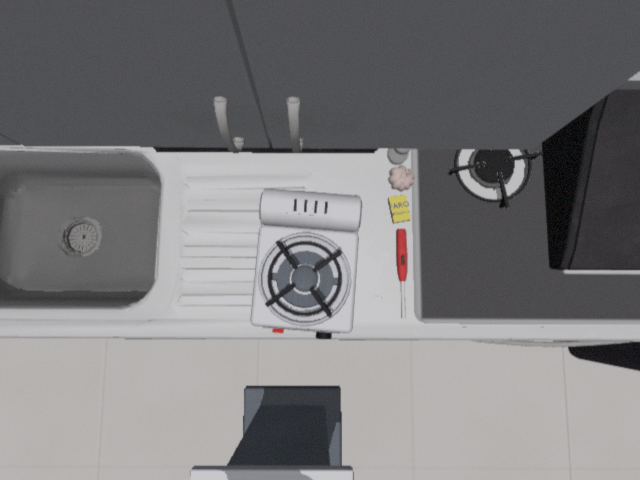

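View pics/side0.png

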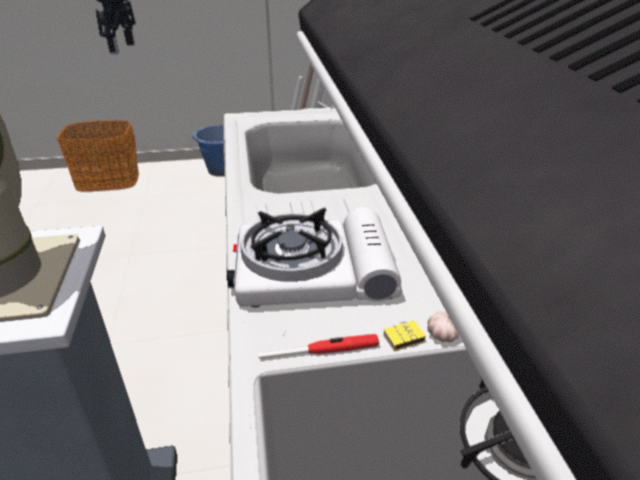

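The top view shows the cooker with its burner centre near (305,278) and the four black arms askew. Knob is at (322,335), lighter at (402,265) and matchbox at (400,208). The side view shows the support with the hood above and behind it. I'll enlarge and measure.

Create h.py:
```python
import numpy as np,cv2
from scipy.spatial.transform import Rotation as R
from workcell import manip, camrig, ticket
def pose():
    o=manip.get_obs();T=np.eye(4);T[:3,:3]=R.from_quat(o['ee_rot']).as_matrix();T[:3,3]=o['position'];return T
def cam(n,T=None):
    c=camrig.calibration(n);W=c['world_from_camera'] if n!='wrist' else T@c['tool_from_camera'];return c,np.array(W)
def ray(n,px,z,T=None):
    c,W=cam(n,T);px=np.atleast_2d(np.float64(px))
    d=np.c_[(px[:,0]-c['cx'])/c['fx'],-(px[:,1]-c['cy'])/c['fy'],-np.ones(len(px))]@W[:3,:3].T
    return W[:3,3]+d*((z-W[2,3])/d[:,2])[:,None]
def proj(n,P,T=None):
    c,W=cam(n,T);p=(np.atleast_2d(P)-W[:3,3])@W[:3,:3]
    return np.c_[c['cx']+c['fx']*p[:,0]/-p[:,2],c['cy']+c['fy']*p[:,1]/p[:,2]]
```

Run:
```python
from h import *
t=cv2.imread('pics/top0.png');s=cv2.imread('pics/side0.png')
a=cv2.resize(t[180:345,240:370],None,fx=3,fy=3.6*3/3.6,interpolation=3)
b=cv2.resize(s[190:320,225:405],None,fx=2.2,fy=2.2,interpolation=3)
c=np.zeros((600,800,3),'u1');c[:a.shape[0],:a.shape[1]]=a;c[:b.shape[0],400:400+b.shape[1]]=b
cv2.imwrite('pics/crop0.png',c)
print(ray('top',[[305,278],[254,326],[352,331]],0.06),ray('top',[[280,244],[340,252],[268,304],[328,314]],.1))
```

```text
[[ 0.52051323 -0.06489383  0.06      ]
 [ 0.42859661  0.03130373  0.06      ]
 [ 0.4202775  -0.15532073  0.06      ]] [[ 0.58110382 -0.01871018  0.1       ]
 [ 0.56684825 -0.13041908  0.1       ]
 [ 0.47020341  0.00138138  0.1       ]
 [ 0.45274433 -0.10848221  0.1       ]]
```

View pics/crop0.png

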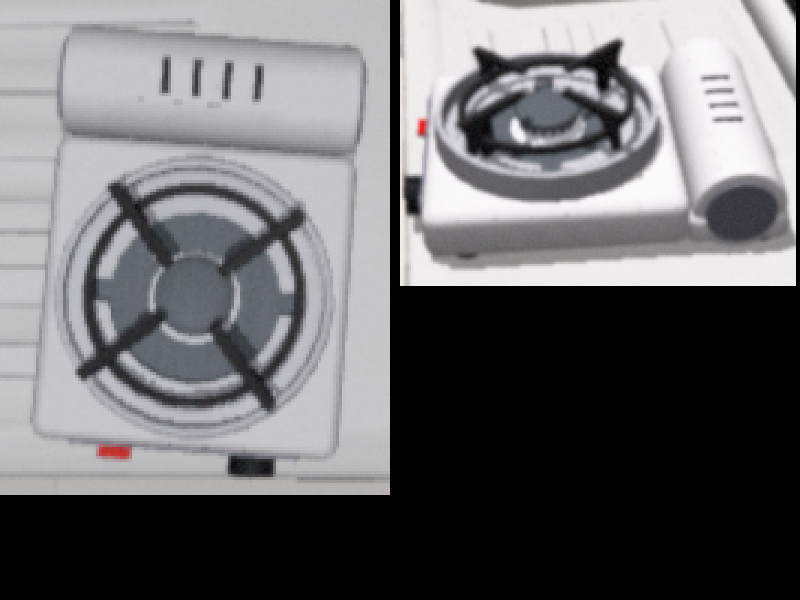

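The dish is centred near crop pixel (195,295), with notches at left (100,290) and right (287,303). The four arm tips are at crop (120,188), (298,215), (82,373) and (268,405), so the arms are about 35° off. Next I'll work out the move to view the dish from above, and triangulate tip heights to tell which pair has the tongues.

Run:
```python
from h import *
T=pose();print(np.round(T[:3,:3].T@(np.array([.52,-.064,.25])-T[:3,3]),3))
N=ray('top',np.array([[100,290],[287,303]])/3+[240,180],.055);d=N[0]-N[1];print('notches',N,np.degrees(np.arctan2(d[1],d[0])))
```

```text
[-0.517 -0.542 -0.019]
notches [[ 0.52300907 -0.0032723   0.055     ]
 [ 0.5153622  -0.124337    0.055     ]] 86.38579951185164
```

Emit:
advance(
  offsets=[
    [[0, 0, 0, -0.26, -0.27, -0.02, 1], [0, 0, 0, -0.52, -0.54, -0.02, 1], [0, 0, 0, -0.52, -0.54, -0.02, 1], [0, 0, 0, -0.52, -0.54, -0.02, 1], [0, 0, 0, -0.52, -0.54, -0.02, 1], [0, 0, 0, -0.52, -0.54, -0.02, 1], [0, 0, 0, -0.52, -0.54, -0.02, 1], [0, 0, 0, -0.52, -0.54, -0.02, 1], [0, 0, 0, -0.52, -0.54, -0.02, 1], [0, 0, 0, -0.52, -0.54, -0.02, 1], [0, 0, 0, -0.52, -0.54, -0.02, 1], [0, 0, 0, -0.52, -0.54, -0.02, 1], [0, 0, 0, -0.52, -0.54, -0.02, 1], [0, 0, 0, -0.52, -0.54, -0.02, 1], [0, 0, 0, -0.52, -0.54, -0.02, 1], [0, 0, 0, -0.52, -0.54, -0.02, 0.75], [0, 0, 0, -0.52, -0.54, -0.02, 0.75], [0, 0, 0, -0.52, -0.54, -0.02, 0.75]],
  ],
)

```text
refused: offsets[0]: the value is too long (schema: maxItems 7). Nothing was moved.
```

I used the wrong layout. The manual says a list of rows, each a list of 7 numbers; once more.

Emit:
advance(
  offsets=[
    [0, 0, 0, -0.26, -0.27, -0.02, 1],
    [0, 0, 0, -0.52, -0.54, -0.02, 1],
    [0, 0, 0, -0.52, -0.54, -0.02, 1],
    [0, 0, 0, -0.52, -0.54, -0.02, 1],
    [0, 0, 0, -0.52, -0.54, -0.02, 1],
    [0, 0, 0, -0.52, -0.54, -0.02, 1],
    [0, 0, 0, -0.52, -0.54, -0.02, 1],
    [0, 0, 0, -0.52, -0.54, -0.02, 1],
    [0, 0, 0, -0.52, -0.54, -0.02, 1],
    [0, 0, 0, -0.52, -0.54, -0.02, 1],
    [0, 0, 0, -0.52, -0.54, -0.02, 1],
    [0, 0, 0, -0.52, -0.54, -0.02, 1],
    [0, 0, 0, -0.52, -0.54, -0.02, 1],
    [0, 0, 0, -0.52, -0.54, -0.02, 1],
    [0, 0, 0, -0.52, -0.54, -0.02, 1],
    [0, 0, 0, -0.52, -0.54, -0.02, 0.75],
    [0, 0, 0, -0.52, -0.54, -0.02, 0.75],
    [0, 0, 0, -0.52, -0.54, -0.02, 0.75],
  ],
)

```text
clock: 2.35
position: [0.5231, -0.0627, 0.2514]
ee_rot: [0.14, 0.99, 0.0, 0.0]
ft_force: [0.3, 0.1, 0.5]
grip_width: 0.749
grasp_force: 0.0
```

Run:
```python
from h import *
o=manip.get_obs();T=pose();print(o['clock'],T.round(4).tolist(),np.round(o['joint_pos'],3),o['grip_width'])
np.save('T1.npy',T);im=camrig.camera('wrist');cv2.imwrite('pics/w1.png',im)
```

```text
2.35 [[-0.9607, 0.2776, 0.0002, 0.5231], [0.2776, 0.9607, 0.0003, -0.0627], [-0.0001, 0.0003, -1.0, 0.2514], [0.0, 0.0, 0.0, 1.0]] [-0.578  0.101  0.662  1.721 -0.064  1.341  1.385] 0.7489651387466966
```

View pics/w1.png

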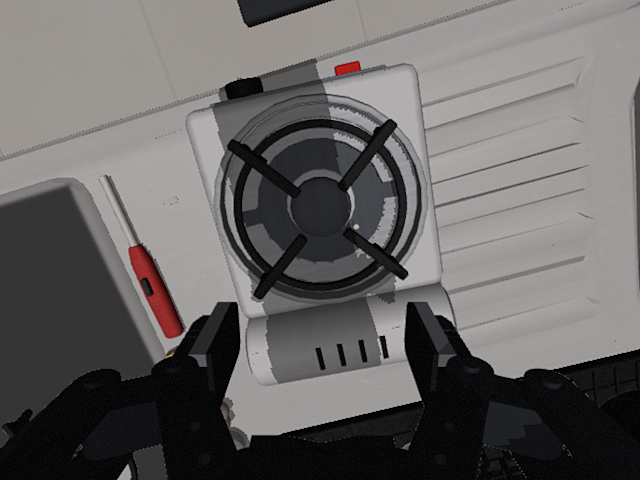

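The wrist view shows arm tips at (232,144), (393,125), (405,276) and (258,297), with the notches at about (250,215) and (388,195). I need a closer side crop to compare tip heights and find the tongues.

Run:
```python
from h import *
T=np.load('T1.npy')
W=ray('wrist',[[232,144],[393,125],[405,276],[258,297]],.098,T);print(W.round(4))
print(proj('side',W).round(1))
N=ray('wrist',[[250,215],[388,195]],.055,T);print(N.round(4))
cy=ray('top',[[280,244],[340,252],[268,304],[328,314]],.1)
s=cv2.imread('pics/side0.png');cv2.imwrite('pics/crop1.png',cv2.resize(s[200:285,230:355],None,fx=6,fy=6,interpolation=3))
```

```text
[[ 0.4496 -0.1102  0.098 ]
 [ 0.4692  0.005   0.098 ]
 [ 0.5857 -0.0121  0.098 ]
 [ 0.5704 -0.1317  0.098 ]]
[[250.6 245.9]
 [258.2 208.6]
 [323.3 208.1]
 [326.6 246.5]]
[[ 0.5114 -0.1258  0.055 ]
 [ 0.5278 -0.0055  0.055 ]]
```

View pics/crop1.png

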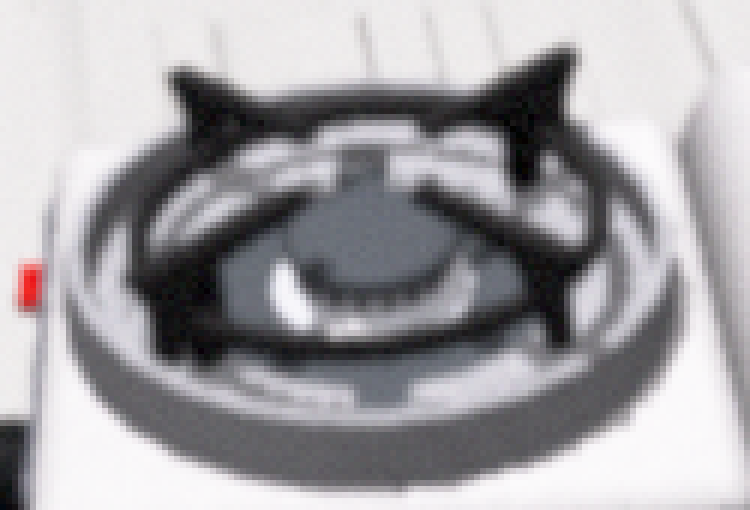

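Side tips: C at (259,212) sits low and B at (327,246) sits high. D at (252,247) shows a double foot and A shows a wide foot, while B shows only one. So the A/D pair, at about 36°, carries the tongues and the notch axis is at 86.3°. It needs about +50.5° counter-clockwise. I'll pre-turn the wrist clockwise so that joint 7 has range for this.

Emit:
advance(
  offsets=[
    [0, 0, 0.18, 0.003, -0.003, 0, 0.75],
    [0, 0, 0.36, 0.003, -0.003, 0, 0.75],
    [0, 0, 0.54, 0.003, -0.003, 0, 0.75],
    [0, 0, 0.72, 0.003, -0.003, 0, 0.75],
    [0, 0, 0.9, 0.003, -0.003, 0, 0.75],
    [0, 0, 1.08, 0.003, -0.003, 0, 0.75],
    [0, 0, 1.26, 0.003, -0.003, 0, 0.75],
    [0, 0, 1.43, 0.003, -0.003, 0, 0.75],
    [0, 0, 1.43, 0.003, -0.003, 0, 0.75],
    [0, 0, 1.43, 0.003, -0.003, 0, 0.75],
    [0, 0, 1.43, 0.003, -0.003, 0, 0.75],
  ],
)

```text
clock: 3.78
position: [0.5194, -0.065, 0.2513]
ee_rot: [0.754, 0.656, 0.0, -0.0]
ft_force: [0.3, 0.1, -0.3]
grip_width: 0.749
grasp_force: 0.0
```

Run:
```python
from h import *
o=manip.get_obs();T=pose();print(T.round(4).tolist(),np.round(o['joint_pos'],3),o['ft_force'])
np.save('T2.npy',T);im=camrig.camera('wrist')
P=[[.519,-.064,.077],[.519,-.064,.1]]
for p in proj('wrist',P,T): cv2.circle(im,tuple(int(v) for v in p),3,(0,255,0),-1)
cv2.imwrite('pics/w2.png',im)
```

```text
[[0.1384, 0.9904, 0.0, 0.5194], [0.9904, -0.1384, 0.0001, -0.065], [0.0001, 0.0, -1.0, 0.2513], [0.0, 0.0, 0.0, 1.0]] [-0.656  0.095  0.748  1.732 -0.067  1.34  -0.034] [ 0.26089645  0.07976968 -0.31211662]
```

View pics/w2.png

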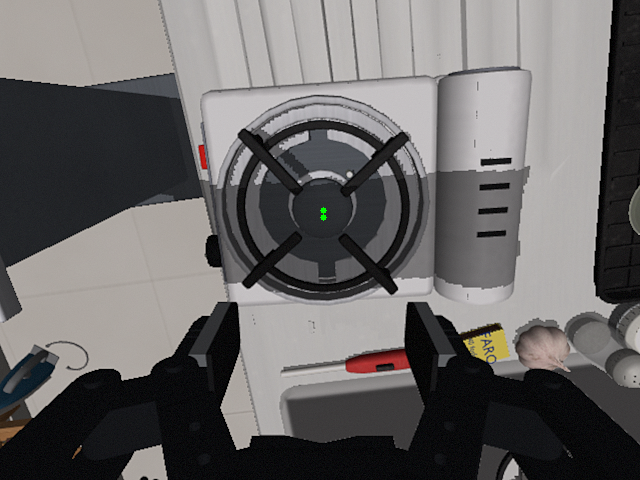

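The wrist view confirms the burner centre at (323,208), within about 1 mm of my estimate, and the fingers are aligned with the open quarters. Descend.

Emit:
advance(
  offsets=[
    [0, 0, 0, 0, 0, 0.06, 0.75],
    [0, 0, 0, 0, 0, 0.12, 0.75],
    [0, 0, 0, 0, 0, 0.15, 0.75],
    [0, 0, 0, 0, 0, 0.165, 0.75],
    [0, 0, 0, 0, 0, 0.177, 0.75],
    [0, 0, 0, 0, 0, 0.177, 0.75],
    [0, 0, 0, 0, 0, 0.177, 0.75],
  ],
)

```text
clock: 4.7
position: [0.5201, -0.065, 0.0753]
ee_rot: [0.755, 0.656, 0.001, 0.0]
ft_force: [0.7, -0.4, 0.0]
grip_width: 0.753
grasp_force: 0.0
```

No contact on the way down. Turn counter-clockwise.

Emit:
advance(
  offsets=[
    [0, 0, -0.1, 0, 0, 0, 0.75],
    [0, 0, -0.2, 0, 0, 0, 0.75],
    [0, 0, -0.26, 0, 0, 0, 0.75],
    [0, 0, -0.32, 0, 0, 0, 0.75],
    [0, 0, -0.38, 0, 0, 0, 0.75],
    [0, 0, -0.44, 0, 0, 0, 0.75],
    [0, 0, -0.5, 0, 0, 0, 0.75],
    [0, 0, -0.56, 0, 0, 0, 0.75],
    [0, 0, -0.62, 0, 0, 0, 0.75],
    [0, 0, -0.68, 0, 0, 0, 0.75],
    [0, 0, -0.74, 0, 0, 0, 0.75],
    [0, 0, -0.8, 0, 0, 0, 0.75],
    [0, 0, -0.86, 0, 0, 0, 0.75],
    [0, 0, -0.92, 0, 0, 0, 0.75],
    [0, 0, -0.98, 0, 0, 0, 0.75],
    [0, 0, -0.98, 0, 0, 0, 0.75],
  ],
)

```text
clock: 6.7
position: [0.5201, -0.065, 0.0752]
ee_rot: [0.358, 0.934, 0.001, 0.001]
ft_force: [0.5, -0.0, 0.2]
grip_width: 0.754
grasp_force: 0.3
```

Run:
```python
from h import *
o=manip.get_obs();T=pose();print(o['ft_force'],o['torque'],np.degrees(np.arctan2(T[1,1],T[0,1])))
np.save('T3.npy',T);w=camrig.camera('wrist');s=camrig.camera('side')
c=np.zeros((600,800,3),'u1');c[:400,:533]=cv2.resize(w,(533,400));b=cv2.resize(s[195:295,225:355],None,fx=3.5,fy=3.5,interpolation=3)
c[600-b.shape[0]:,800-b.shape[1]:]=b;cv2.imwrite('pics/p3.png',c)
```

```text
[ 0.46118434 -0.00644572  0.19105499] [-0.00597792 -0.10737616 -0.01981499] 48.04790215319598
```

View pics/p3.png

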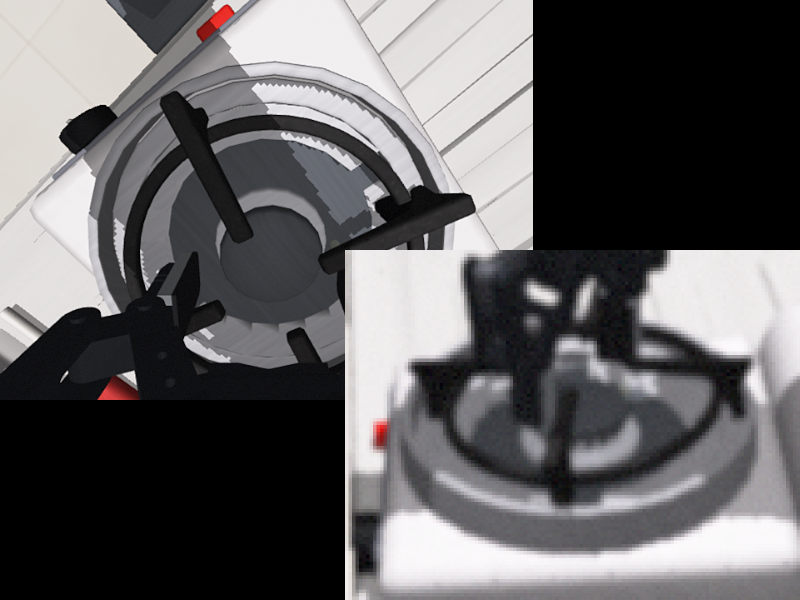

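The support has turned with the fingers, and arm A runs from (384,314) to (564,246) in full wrist pixels. Now compute its current angle.

Run:
```python
from h import *
T=np.load('T3.npy')
for px in ([[384,314],[564,246]],[[288,286],[206,118]]):
    q=ray('wrist',px,.1,T);d=q[1]-q[0];print(q.round(4),np.degrees(np.arctan2(d[1],d[0])))
```

```text
[[ 0.5219 -0.0408  0.1   ]
 [ 0.5411  0.0159  0.1   ]] 71.2505376831351
[[ 0.4934 -0.0574  0.1   ]
 [ 0.4403 -0.039   0.1   ]] 160.88845782238772
```

The angle is 71.2°, so about 15° remain. Turn most of that in small steps.

Emit:
advance(
  offsets=[
    [0, 0, -0.05, 0, 0, 0, 0.75],
    [0, 0, -0.1, 0, 0, 0, 0.75],
    [0, 0, -0.14, 0, 0, 0, 0.75],
    [0, 0, -0.18, 0, 0, 0, 0.75],
    [0, 0, -0.21, 0, 0, 0, 0.75],
    [0, 0, -0.24, 0, 0, 0, 0.75],
    [0, 0, -0.24, 0, 0, 0, 0.75],
    [0, 0, -0.24, 0, 0, 0, 0.75],
  ],
)

```text
clock: 7.8
position: [0.5195, -0.065, 0.0744]
ee_rot: [0.244, 0.97, 0.0, 0.0]
ft_force: [-0.3, 0.2, 0.3]
grip_width: 0.751
grasp_force: 0.8
```

Run:
```python
from h import *
o=manip.get_obs();T=pose();print(o['ft_force'],o['torque'],np.degrees(np.arctan2(T[1,1],T[0,1])))
np.save('T4.npy',T);w=camrig.camera('wrist');s=camrig.camera('side')
c=np.zeros((600,800,3),'u1');c[:400,:533]=cv2.resize(w,(533,400));b=cv2.resize(s[195:295,225:355],None,fx=3.5,fy=3.5,interpolation=3)
c[600-b.shape[0]:,800-b.shape[1]:]=b;cv2.imwrite('pics/p4.png',c)
```

```text
[-0.30585917  0.16857706  0.28750333] [0.0121831  0.00626087 0.00840243] 61.79443036887601
```

View pics/p4.png

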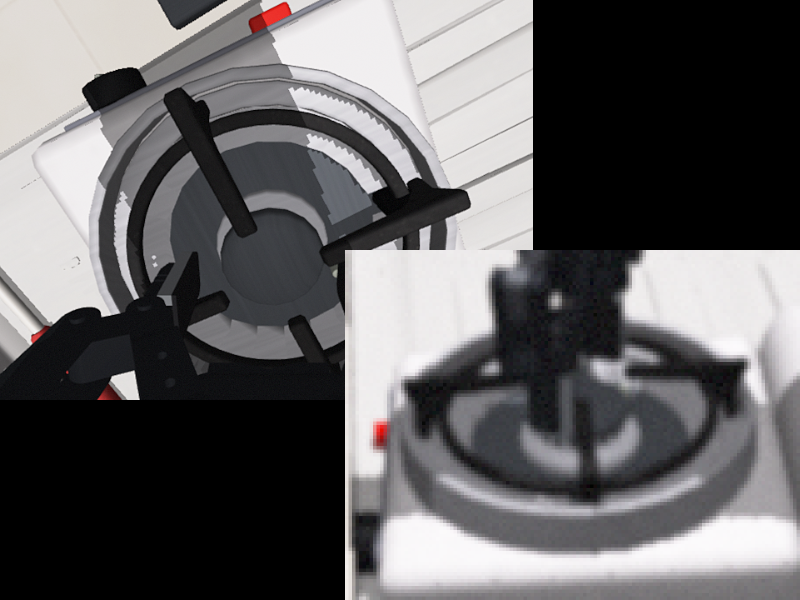

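The support has followed, and its arms are now close to the cooker's axes. I'll back off clear of the arms, rise and measure from above.

Emit:
advance(
  offsets=[
    [0, 0, 0.1, 0, 0, 0, 0.75],
    [0, 0, 0.2, 0, 0, 0, 0.75],
    [0, 0, 0.25, 0, 0, 0, 0.75],
    [0, 0, 0.25, 0, 0, -0.03, 0.75],
    [0, 0, 0.25, 0, 0, -0.08, 0.75],
    [0, 0, 0.25, 0, 0, -0.13, 0.75],
    [0, 0, 0.25, 0, 0, -0.177, 0.75],
    [0, 0, 0.25, 0, 0, -0.177, 0.75],
    [0, 0, 0.25, 0, 0, -0.177, 0.75],
  ],
)

```text
clock: 9.02
position: [0.5191, -0.0649, 0.2506]
ee_rot: [0.362, 0.932, -0.0, -0.0]
ft_force: [-0.4, 0.9, -1.0]
grip_width: 0.748
grasp_force: 0.0
```

Run:
```python
from h import *
T=pose();np.save('T5.npy',T);w=camrig.camera('wrist');s=camrig.camera('side')
cv2.imwrite('pics/w5.png',w)
c=np.zeros((600,800,3),'u1');c[:330,:440]=w[60:390,130:570];b=cv2.resize(s[195:295,225:355],None,fx=4,fy=4,interpolation=3)
c[600-b.shape[0]:,800-b.shape[1]:]=b;cv2.imwrite('pics/p5.png',c)
```

```text
(no output)
```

View pics/p5.png

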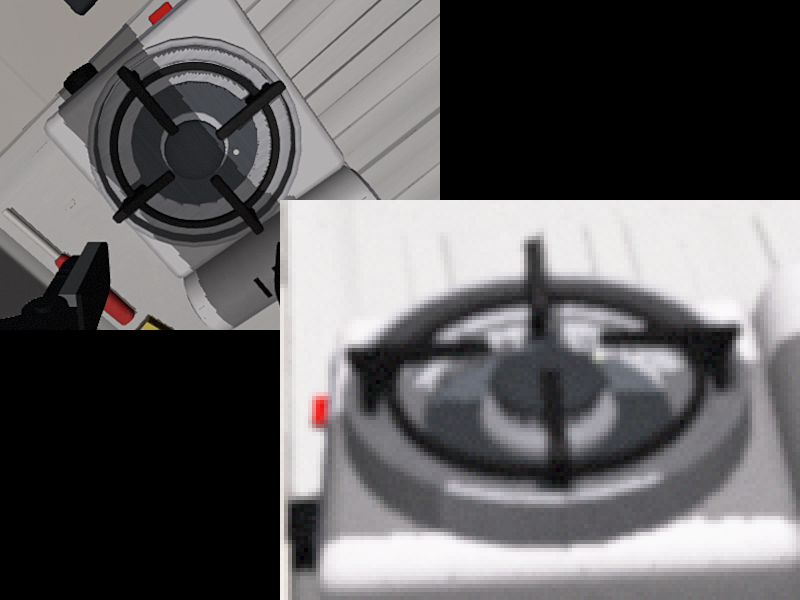

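The crops show tips at wrist-crop (122,71), (283,85), (118,218) and (258,230), and side-crop (348,352), (533,240), (560,485) and (738,328). I'll triangulate the tips for height and angle.

Run:
```python
from h import *
T=np.load('T5.npy')
w=np.array([[122,71],[283,85],[118,218],[258,230]])+[130,60.]   # -x, +y, -y, +x
s=(np.array([[348,352],[533,240],[560,485],[738,328]])-[280,200])/4+[225,195]
def dirs(n,px,T=None): a=ray(n,px,.2,T);b=ray(n,px,.0,T);return a,(b-a)/np.linalg.norm(b-a,axis=1)[:,None]
a,u=dirs('wrist',w,T);b,v=dirs('side',s);X=[]
for i in range(4):
    A=np.c_[u[i],-v[i]];k,_,_,_=np.linalg.lstsq(A,b[i]-a[i],rcond=None);p=a[i]+k[0]*u[i];q=b[i]+k[1]*v[i];X.append((p+q)/2);print(X[-1].round(4),np.linalg.norm(p-q).round(4))
ang=lambda d:np.degrees(np.arctan2(d[1],d[0]))
print(ang(X[1]-X[2]),ang(X[3]-X[0])+90)
q=ray('wrist',w,.096,T);print('flat',ang(q[1]-q[2]),ang(q[3]-q[0])+90,q.mean(0))
# cooker long sides / front edge from crop
E=ray('wrist',np.array([[45,125],[165,0],[45,125],[185,275],[195,0],[348,162]])+[130,60.],.05,T)
for i in(2,4): print('edge x',ang(E[i+1]-E[i])+90)
```

```text
[ 0.436  -0.0593  0.0909] 0.0021
[0.5241 0.0218 0.0901] 0.0025
[ 0.5165 -0.1504  0.0789] 0.0005
[ 0.6032 -0.0674  0.0897] 0.0036
87.4470611825173 87.22314120718212
flat 87.21474304805908 87.26118028916333 [ 0.51726454 -0.06166044  0.096     ]
edge x 86.73467563754242
edge x 93.34150435034209
```

Both free arm tips are at the same height (91 and 90 mm; rocking would give about 15 mm difference). The arms are within about 1° of the notch axis, so the support is home and the gripper is clear.

```bash
python3 -c "
from workcell import manip, camrig, ticket
print(ticket.hand_in(),manip.get_obs()['clock'])"
```

```text
the job is handed in; nothing more can be done
the job is handed in; nothing more can be done
```

I turned the pan support about 51° counter-clockwise and handed the job in: by my last measurement it sits flat with its long feet in the notches, within about 1° of the cooker's axes, and the arm is clear, but I was shown no verdict.

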